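Set the foil reel and hold the tension arm of a tape machine at its stop for threading

TASK

Get the copper-foil tape machine ready for me to thread: turn the foil reel until the notch in its rim faces the white feed arrow on the deck, then swing the spring-loaded tension arm forward, towards the machine's front, all the way to its stop and keep holding it there. Finish while you are still holding the arm at its stop (it springs back if let go), with the notch still at the arrow. Leave the other things on the table where they are.

Things in the scene. Friction and masses are not known exactly. Their poses are not given: they have to be found in the camera images.
- tape_machine: tape machine: dark cast base 210 (x) by 360 (y) mm, deck 55 mm high; cannot shift. Origin under its middle, x to its back, y to its left. In its frame, mm: reel axis x -20, y 115; arm pivot x 50, y -70; crimping head (two rubber rollers, 94 high) x -50, y -145; guide post (78 high) x -80, y 20; two 82 high stop pegs 45 from the arm's pivot
- reel_grip (a point): centre of the top of the black bar on the reel's clamp knob, on the reel's upright axis, z 100 mm. Bar 40 long, 11 thick, 20 high, lying along the line from axis to notch, on a 34 mm round cap (top z 80) on the white reel, 100 across (top z 76). All turn together, without end, either way, brake drag 0.05 N m, and stay where left. Its x axis points to the notch
- reel_notch (a point): middle of the notch at the rim of the reel's upper flange, 50 mm from the reel's axis, z 76 mm. The notch, the only one, is 16 mm wide and 14 mm deep and goes through both flanges
- feed_mark (a point): tip of the white feed arrow painted on the deck (z 56 mm), pointing at the reel from its right (machine -y) side, 55 mm from the reel's axis; 5 mm from the notch point horizontally when the notch faces it exactly
- finger_knob (a point): centre of the top of the finger knob on the free end of the tension arm, z 102 mm, 100 mm from the arm's pivot. Upright round black knob 18 mm across, 22 high, on the flat aluminium arm (22 wide under the knob, top z 80); a 24 mm tape roller hangs below
- pivot_axis (a point): on the upright pivot axis of the tension arm, 80 mm above the table; the hub round it is 30 mm across and at most 88 mm high
- tension_arm (a joint): turn of the arm about its upright pivot, rad: 0 at rest (arm pointing 70 degrees from machine +x towards +y), growing anticlockwise from above, the knob sweeping forward, to 1.40 at the forward stop (150 degrees). A torsion spring pulls it back: at the knob about 1.8 N at rest, rising to 4.8 N at the stop
- pigment_jar: bystander: amber glass jar, 64 mm across, 85 mm high, on the table behind the machine; origin under its middle
- spare_foil: bystander: spare flat roll of copper foil, 80 mm across, 12 mm high, lying on the table behind the machine, not on it; origin under its middle
- glass_leaf: bystander: painted leaf of green glass, about 90 by 52 mm, 4 mm thick, lying on the table right of the machine; origin under its middle
- badger_brush: bystander: flat brush 190 mm long, 42 mm wide, lying on the table left of the machine; origin under its middle, x towards the bristles

How it is judged:
On the way:
1. the notch of the reel faces the feed arrow (notch within 11 mm of the arrow's tip) while the tension arm is still at rest (horizontal distance between reel_notch and feed_mark below 0.011 m and value of joint tension_arm below 0.15 rad), for 0.2 s.
At the end, for the whole second after the job is handed in: the robot's fingers are holding the tension arm (more than 1.5 N on it) within 0.08 rad (8 mm at the knob) of its forward stop, and the middle of the reel's notch is within 11 mm of the arrow's tip (5 mm when exact: about 11 degrees either way) (horizontal distance between reel_notch and feed_mark below 0.011 m and value of joint tension_arm above 1.32 rad and contact force between the fingers and tension_arm above 1.5 N); the arm keeps its last pose, push and grip.
It fails at once if the jar is disturbed (shifted more than 20 mm) (distance of pigment_jar from where it was at the start of the episode above 0.02 m).
It fails at once if the spare foil roll is disturbed (shifted more than 20 mm) (distance of spare_foil from where it was at the start of the episode above 0.02 m).
It fails at once if the glass leaf is disturbed (shifted more than 20 mm) (distance of glass_leaf from where it was at the start of the episode above 0.02 m).
It fails at once if the brush is disturbed (shifted more than 20 mm) (distance of badger_brush from where it was at the start of the episode above 0.02 m).
It also fails if it takes over 64 s, if anything falls off the work surface, if the arm or the gripper's body presses on something with over 40 N, if the wrist force passes 120 N, or if a joint passes its speed limit or range.

ROBOT

A 6-joint arm with a two-finger parallel gripper is mounted at the origin on the work surface. World frame = base frame: x ahead of the robot, y to its left, z up, the work surface at z = 0. Lengths are in m, angles in rad, forces in N, time in s.
With the tool pointing down it reaches from about 0.375 to 0.975 m from the base axis. Payload 3.8 kg.
Tool frame: the origin (TCP) lies at the very end of the fingers, on their centre line; the grasp point (between the pads) lies 19 mm behind it (grip_point_offset is the distance from the TCP to the grasp point, in m); z points along the fingers, x is the direction in which the jaws open and shut, and the axes are right-handed (so a half turn about z gives the same grasp; the last joint's range is limited). The gripper opens to 88 mm and grips with 3 to 60 N. Pads are 18 mm wide; open, the fingers measure 123 mm over their backs; the gripper's body (75 mm by 187 mm) begins 45 mm behind the grasp point.
Start: joints at [1.301, 0.264, 1.604, -0, 1.274, -0.037], TCP at [0.156, 0.657, 0.239] pointing down, gripper open.
Joint ranges: [-2.63, 2.63], [-0.94, 2.18], [0.31, 2.57], [-1.31, 4.45], [0, 2.66], [-2.55, 2.55]. Speed limits (rad/s): [2.57, 2.57, 3.14, 3.14, 3.14, 3.14].

INTERFACE

Orientations are given as a 3x3 rotation matrix whose columns are the frame's x, y, z axes.
In Python, from plant import get_obs, grab_frame, job_done, silhouettes, grip_point_offset gives the robot as it stands.
- The arm moves only by the shell command python3 -m pendant 'ROWS' [FORCE]. ROWS is JSON, a list that holds one entry, the list of rows, each a list of 7 numbers: the finger opening in mm, from 0 to 88.1, then the shift along the tool's x, y, z in mm, then the turn, a rotation vector about the tool's x, y, z in units of 5 degrees (1.0 is 5 degrees). In form: [[[jaw, tx, ty, tz, ax, ay, az], ...]]. A call has 1 to 5 rows; each row shifts and turns the commanded pose from where the row before left it, along the tool's axes as they then stand; what a row does not reach is not made up. A row lasts 1/12 s, in which the tool goes at most 41.7 mm and 7.16 degrees, less where a joint would pass 70% of its speed; a pose out of reach is approached as far as the arm can. A call is refused whole if a number of a shift passes 41.7 or a number of a turn 1, either way. A call with a gripper value outside its range is refused whole. The fingers move at their own pace and stop on an object; FORCE is the grip in N (left out, the last holds). Time passes only in rows, so rows that do not move let the fingers close. It gives the time, the measured TCP pose, the force and the opening at its end, in the units of the state.
- get_obs(): the state, without advancing time (a new reading comes with each control period).
- grab_frame(name): name is "side" or "top" or "wrist"; returns a dict with "color" (384x512x3 uint8, blue, green, red), "z_map" (384x512 float32, m along the optical axis (not along the pixel's ray), 0 where there is no reading), "vertical_fov" (degrees; the focal length in pixels is half the picture's height over the tangent of half this angle, whatever the lens; pixels are square), "cx", "cy" (the principal point, pixels), "origin" and "attitude" of the camera in the world; the wrist camera has in their place "T_tool_cam" (4x4, takes a point from camera to tool coordinates, whose origin is the TCP and whose axes are the tool frame's). Camera axes: x right, y up, looking along -z (the intrinsics and any distortion apply to the point x, -y, -z); pixel columns grow to the right and rows downward; lengths in m; the calibration is good to about 2 mm. A picture is of the moment at which its call begins: read the wrist's pose just before it.
- job_done(): hands the job in, once; it reports no verdict.
Trained networks look in a picture, given as the dict that the camera call returned (one of the last four; its "shot" number tells which), for a name from the list of things; names that differ only in an ending like _2 or _b are one class to them, and where a whole thing is asked for, a point or a joint stands for the part that bears it (a point fixed in the world has none). Each returns a list of dicts, best first, with "score" (0 to 1); they miss things now and then, are a little off and sometimes report something else, mostly with a low value. They report only what shows in the picture. A call takes as long as a camera call.
- silhouettes(picture, thing): "pixels" (384x512 bool, what is visible of it) and "box" ([left, top, width, height] in pixels, round what is visible of it).
The state is a dict: "time": time; "joints": joint angles; "qd": joint speeds; "joint_torque": joint torques, N m; "eef_pos": TCP position; "tool_rot": TCP orientation; "ft_force": force on the tool from outside, world axes, zero at the start; "ft_torque": the same for the moment, N m; "width": finger opening in m.
Only numpy, scipy, OpenCV 4.12 (cv2) and the standard library are available. Lean on these libraries where they do the work, as an engineer would, in place of code of your own. Each camera call takes 0.05 s, during which the arm holds its last target. There are 200 camera calls.

## Working session

There is one attempt and no reset: what is moved stays moved. The work goes in short steps, Python scripts to look and compute and a shell command to move; the robot and the scene stay as the last step left them, time stands still between calls to the robot, and variables do not carry over. Pictures are saved under pics/ and viewed, about 8 in all and at most 12, crops included, and the job is handed in when it is done.

```bash
mkdir -p pics; cat > h.py <<'E'
import numpy as np, cv2
from plant import get_obs, grab_frame, job_done, silhouettes, grip_point_offset
def shot(name):
    o=get_obs(); f=grab_frame(name)
    if name=="wrist":
        T=np.eye(4);T[:3,:3]=o["tool_rot"];T[:3,3]=o["eef_pos"];T=T@np.array(f["T_tool_cam"])
    else:
        T=np.eye(4);T[:3,:3]=f["attitude"];T[:3,3]=f["origin"]
    f["T"]=T;f["f"]=192/np.tan(np.radians(f["vertical_fov"])/2);return f
def world(f,u,v,z=None):
    "pixels -> world by depth map, or on plane z"
    u=np.asarray(u,float);v=np.asarray(v,float)
    d=np.stack([(u-f["cx"])/f["f"],-(v-f["cy"])/f["f"],-np.ones_like(u)],-1)
    R,t=f["T"][:3,:3],f["T"][:3,3]
    if z is None: return (d*f["z_map"][v.astype(int),u.astype(int)][...,None])@R.T+t
    w=d@R.T; return t+w*((z-t[2])/w[...,2])[...,None]
def proj(f,p):
    c=(np.asarray(p)-f["T"][:3,3])@f["T"][:3,:3]
    return np.stack([f["cx"]-f["f"]*c[...,0]/c[...,2],f["cy"]+f["f"]*c[...,1]/c[...,2]],-1)
E
python3 - <<'E'
from h import *
o=get_obs();print(o["eef_pos"],np.round(o["tool_rot"],3))
for n in ["top","side","wrist"]:
    f=shot(n);cv2.imwrite(f"pics/{n}0.png",f["color"])
    print(n,[k for k in f],f["cx"],f["cy"],f["f"],np.round(f["T"],3).tolist())
    for t in ["tape_machine","reel_grip","finger_knob","pivot_axis","tension_arm","pigment_jar","spare_foil","glass_leaf","badger_brush"]:
        for s in silhouettes(f,t)[:1]:
            v,u=np.nonzero(s["pixels"]);P=world(f,u,v)
            P=P[f["z_map"][v,u]>0]
            print(t,round(s["score"],2),s["box"],np.round(np.median(P,0),3) if len(P) else None, np.round(np.percentile(P[:,2],97),3) if len(P) else None)
a=cv2.imread("pics/top0.png");b=cv2.imread("pics/side0.png")
E
```

```text
[0.15554829 0.6561088  0.23740892] [[ 0.231  0.973 -0.001]
 [ 0.973 -0.231 -0.002]
 [-0.002 -0.    -1.   ]]
top ['color', 'z_map', 'vertical_fov', 'cx', 'cy', 'origin', 'attitude', 'shot', 'T', 'f'] 256.37265486493794 194.5918797107554 487.1943305954599 [[0.011, 0.989, -0.145, 0.406], [-1.0, 0.011, -0.001, 0.04], [0.001, 0.145, 0.989, 1.554], [0.0, 0.0, 0.0, 1.0]]
tape_machine 0.82 [158.6, 182.2, 120.3, 76.9] [0.548 0.152 0.055] 0.084
reel_grip 0.91 [166.7, 208.7, 29.5, 35.2] [0.52  0.263 0.076] 0.1
finger_knob 0.73 [207.9, 189.3, 37.6, 15.0] [0.62  0.131 0.08 ] 0.103
pivot_axis 0.93 [162.3, 180.2, 123.1, 77.8] [0.548 0.154 0.055] 0.084
tension_arm 0.71 [209.7, 189.0, 33.9, 17.1] [0.62  0.134 0.08 ] 0.103
pigment_jar 0.55 [164.6, 146.5, 24.6, 27.4] [0.73  0.291 0.081] 0.09
spare_foil 0.76 [243.0, 144.3, 22.0, 25.3] [0.754 0.057 0.01 ] 0.016
glass_leaf 0.53 [298.3, 200.1, 15.9, 26.9] [ 0.581 -0.112  0.003] 0.01
badger_brush 0.55 [130.6, 193.8, 18.0, 56.1] [0.558 0.41  0.017] 0.024
side ['color', 'z_map', 'vertical_fov', 'cx', 'cy', 'origin', 'attitude', 'shot', 'T', 'f'] 254.102989592
[... 346 characters left out ...]
623 0.133 0.082] 0.103
pivot_axis 0.59 [151.1, 160.3, 121.6, 92.1] [0.531 0.123 0.056] 0.087
tension_arm 0.48 [220.4, 169.2, 21.9, 28.5] [0.623 0.136 0.082] 0.103
pigment_jar 0.8 [214.2, 142.6, 18.3, 26.1] [0.727 0.282 0.059] 0.089
spare_foil 0.85 [264.3, 183.0, 24.3, 19.6] [0.753 0.051 0.013] 0.017
glass_leaf 0.82 [264.2, 240.6, 22.9, 18.2] [ 0.584 -0.112  0.005] 0.009
badger_brush 0.83 [141.7, 154.5, 39.9, 31.3] [0.554 0.405 0.018] 0.024
wrist ['color', 'z_map', 'vertical_fov', 'cx', 'cy', 'T_tool_cam', 'shot', 'T', 'f'] 254.7156489244703 193.52733586331632 297.4192471373366 [[0.231, -0.933, -0.276, 0.085], [0.973, 0.221, 0.067, 0.674], [-0.001, -0.284, 0.959, 0.384], [0.0, 0.0, 0.0, 1.0]]
```

```bash
python3 - <<'E'
from h import *
a=cv2.imread("pics/top0.png")[135:275,120:330];b=cv2.imread("pics/side0.png")[130:270,120:330]
cv2.imwrite("pics/crop1.png",cv2.resize(np.hstack([a,b]),None,fx=1.9,fy=1.9,interpolation=cv2.INTER_CUBIC))
c=cv2.imread("pics/top0.png")[175:265,150:290]
cv2.imwrite("pics/crop2.png",cv2.resize(c,None,fx=5.6,fy=5.6,interpolation=cv2.INTER_CUBIC))
f=shot("top")
# orientation of machine: minAreaRect of deck pts; blobs by height
v,u=np.mgrid[170:270,145:300];P=world(f,u.ravel(),v.ravel());ok=(P[:,2]>.045)
r=cv2.minAreaRect((P[ok][:,:2]*1000).astype(np.float32));print("deck",r)
k=(P[:,2]>.092)
n,l=cv2.connectedComponents(k.reshape(u.shape).astype(np.uint8))
for i in range(1,n):
    q=P[l.ravel()==i];print(len(q),q.mean(0).round(4),cv2.minAreaRect((q[:,:2]*1000).astype(np.float32)))
E
```

```text
deck ((527.34375, 151.24334716796875), (259.4356994628906, 360.0220642089844), 4.540018081665039)
1 [0.4061 0.0397 1.5539] ((406.073486328125, 39.71416091918945), (0.0, 0.0), 0.0)
1 [0.4061 0.0397 1.5539] ((406.073486328125, 39.71416091918945), (0.0, 0.0), 0.0)
1 [0.4061 0.0397 1.5539] ((406.073486328125, 39.71416091918945), (0.0, 0.0), 0.0)
1 [0.4061 0.0397 1.5539] ((406.073486328125, 39.71416091918945), (0.0, 0.0), 0.0)
1 [0.4061 0.0397 1.5539] ((406.073486328125, 39.71416091918945), (0.0, 0.0), 0.0)
1 [0.4061 0.0397 1.5539] ((406.073486328125, 39.71416091918945), (0.0, 0.0), 0.0)
1 [0.4061 0.0397 1.5539] ((406.073486328125, 39.71416091918945), (0.0, 0.0), 0.0)
1 [0.4061 0.0397 1.5539] ((406.073486328125, 39.71416091918945), (0.0, 0.0), 0.0)
1 [0.4061 0.0397 1.5539] ((406.073486328125, 39.71416091918945), (0.0, 0.0), 0.0)
1 [0.4061 0.0397 1.5539] ((406.073486328125, 39.71416091918945), (0.0, 0.0), 0.0)
1 [0.4061 0.0397 1.5539] ((406.073486328125, 39.71416091918945), (0.0, 0.0), 0.0)
1 [0.4061 0.0397 1.5539] ((406.073486328125, 39.71416091918945), (0.0, 0.0), 0.0)
1 [0.4061 0.0397 1
[... 3819 characters left out ...]
328125, 39.71416091918945), (0.0, 0.0), 0.0)
1 [0.4061 0.0397 1.5539] ((406.073486328125, 39.71416091918945), (0.0, 0.0), 0.0)
1 [0.4061 0.0397 1.5539] ((406.073486328125, 39.71416091918945), (0.0, 0.0), 0.0)
1 [0.4061 0.0397 1.5539] ((406.073486328125, 39.71416091918945), (0.0, 0.0), 0.0)
1 [0.4061 0.0397 1.5539] ((406.073486328125, 39.71416091918945), (0.0, 0.0), 0.0)
1 [0.4061 0.0397 1.5539] ((406.073486328125, 39.71416091918945), (0.0, 0.0), 0.0)
1 [0.4061 0.0397 1.5539] ((406.073486328125, 39.71416091918945), (0.0, 0.0), 0.0)
1 [0.4061 0.0397 1.5539] ((406.073486328125, 39.71416091918945), (0.0, 0.0), 0.0)
1 [0.4061 0.0397 1.5539] ((406.073486328125, 39.71416091918945), (0.0, 0.0), 0.0)
```

View pics/crop2.png

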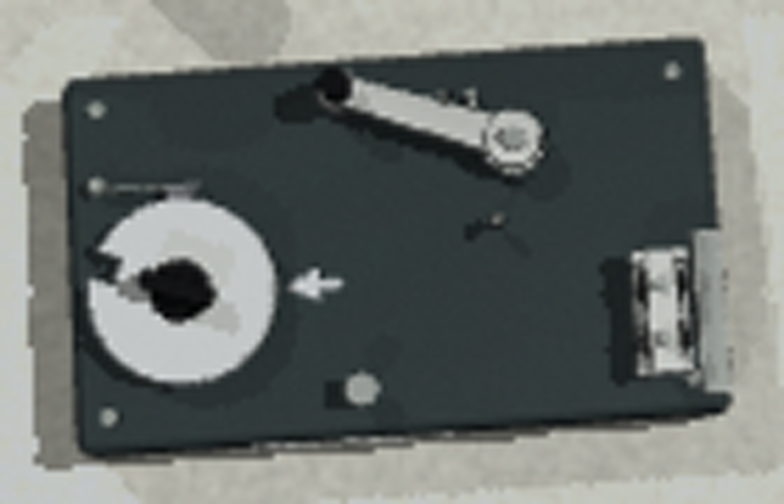

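The picture shows the reel at crop (180,290), its notch at left (103,265), the arrow at (290,285) on the right, and the knob at (335,85). The machine's yaw is about +4.5°. Next I move above the reel for a close look.

```bash

python3 -m pendant '[[[88,-23,34.2,0,0,0,0],[88,-23,34.2,0,0,0,0],[88,-23,34.2,0,0,0,0],[88,-23,34.2,0,0,0,0],[88,-23,34.2,0,0,0,0]]]'
python3 -m pendant '[[[88,-23,34.2,0,0,0,0],[88,-23,34.2,0,0,0,0],[88,-23,34.2,0,0,0,0],[88,-23,34.2,0,0,0,0],[88,-23,34.2,0,0,0,0]]]'
python3 -m pendant '[[[88,-23,34.2,0,0,0,0],[88,-23,34.2,0,0,0,0],[88,-23,34.2,0,0,0,0],[88,0,0,0,0,0,0],[88,0,0,0,0,0,0]]]'
cat > look.py <<'E'
from h import *
import sys
def comp(P,ok,shape,mn):
    n,l=cv2.connectedComponents(ok.reshape(shape).astype(np.uint8))
    return [P[l.ravel()==i] for i in range(1,n) if (l==i).sum()>mn]
o=get_obs();print("tcp",o["eef_pos"].round(4) if hasattr(o["eef_pos"],'round') else o["eef_pos"],"yaw",np.degrees(np.arctan2(o["tool_rot"][1][0],o["tool_rot"][0][0])).round(2),np.round(o["joints"],2),"F",np.round(o["ft_force"],1),o["width"])
f=shot("wrist");cv2.imwrite(f"pics/{sys.argv[1]}.png",f["color"])
v,u=np.mgrid[0:384,0:512];u=u.ravel();v=v.ravel();P=world(f,u,v);z=f["z_map"].ravel()>0
for t in ["reel_grip","finger_knob"]:
    for s in silhouettes(f,t)[:1]:
        m=s["pixels"].ravel()&z;q=P[m];print(t,round(s["score"],2),s["box"],"z97",np.percentile(q[:,2],97).round(4))
        hi=q[(q[:,2]>.09)&(q[:,2]<.12)]
        if len(hi)>10: print("  high part",len(hi),hi.mean(0).round(4),cv2.minAreaRect((hi[:,:2]*1000).astype(np.float32)))
# white reel flange: bright pixels, z .068-.085
g=f["color"].reshape(-1,3).min(1)
E
python3 look.py w1
```

```text
time: 1.97
eef_pos: [0.2964, 0.504, 0.2388]
tool_rot: [[0.23, 0.973, 0.0], [0.973, -0.23, 0.0], [0.0, 0.0, -1.0]]
ft_force: [0.9, -0.1, -0.6]
width: 0.0878
time: 2.38
eef_pos: [0.4365, 0.3524, 0.2391]
tool_rot: [[0.231, 0.973, 0.001], [0.973, -0.231, 0.0], [0.001, 0.0, -1.0]]
ft_force: [-0.1, 0.7, -0.3]
width: 0.0879
time: 2.8
eef_pos: [0.5207, 0.2615, 0.2387]
tool_rot: [[0.235, 0.972, -0.0], [0.972, -0.235, 0.0], [0.0, -0.0, -1.0]]
ft_force: [-0.6, 0.3, -0.3]
width: 0.0883
tcp [0.5207 0.2615 0.2387] yaw 76.41 [ 0.42  0.09  1.81  0.    1.24 -0.91] F [-0.6  0.3 -0.3] 0.08828466351302677
reel_grip 0.89 [213.1, 126.6, 90.0, 94.3] z97 0.0994
  high part 493 [0.5221 0.2663 0.0986] ((523.049560546875, 266.1566162109375), (39.85551452636719, 11.320436477661133), 74.57823181152344)
finger_knob 0.77 [165.8, 265.3, 60.3, 24.5] z97 0.0921
  high part 36 [0.6265 0.1863 0.0938] ((626.434814453125, 185.5303497314453), (12.419227600097656, 3.2114408016204834), 80.6014175415039)
```

View pics/w1.png

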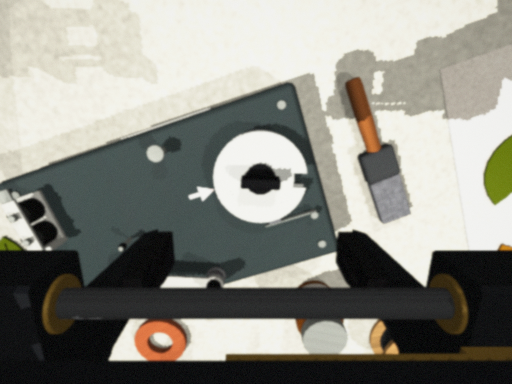

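The wrist picture shows the reel bar at (261,179), the notch at (300,180) and the arrow tip at about (213,189). Next I measure the arrow direction and the notch side.

```bash
cat > m.py <<'E'
from h import *
def measure(f,c,show=True):
    "reel bar, notch dir, arrow dir about centre c"
    v,u=np.mgrid[0:384,0:512];u=u.ravel();v=v.ravel();g=f["color"].reshape(-1,3).min(1)
    A=world(f,u,v,np.full(u.shape,.056));r=np.hypot(*(A[:,:2]-c).T)
    m=(g>130)&(r>.052)&(r<.095)&(A[:,0]<.56)&(A[:,1]<c[1]);n,l,st,ct=cv2.connectedComponentsWithStats(m.reshape(384,512).astype(np.uint8))
    for i in range(1,n):
        if st[i,4]>40:
            q=A[(l.ravel()==i)];rr=np.hypot(*(q[:,:2]-c).T);k=q[rr<np.sort(rr)[4]];print("arrow?",st[i],"tip",k.mean(0).round(4),"r",rr.min().round(4),"ang of centroid",np.degrees(np.arctan2(*(q.mean(0)[:2]-c)[::-1])).round(1),"tip ang",np.degrees(np.arctan2(*(k.mean(0)[:2]-c)[::-1])).round(1))
    B=world(f,u,v,np.full(u.shape,.076));d=B[:,:2]-c;r=np.hypot(*d.T);m=(r>.040)&(r<.047)&(g<100)
    a=np.degrees(np.arctan2(d[m,1],d[m,0]));h,e=np.histogram(a,36,(-180,180));print("dark rim",[(int(e[i]),int(h[i])) for i in range(36) if h[i]>2])
    i=np.argmax(h);z=(a-(e[i]+5)+180)%360-180;z=z[abs(z)<15];print("notch ang",(e[i]+5+z.mean()).round(1),len(z))
    m=(g>130)&(r<.056);hull=cv2.minEnclosingCircle((B[m,:2]*1000).astype(np.float32));print("reel circle",hull)
if __name__=="__main__":
    measure(shot("wrist"),np.array([.5226,.2663]))
E
python3 m.py
```

```text
arrow? [195  91  44  25 314] tip [0.4367 0.2597 0.056 ] r 0.0861 ang of centroid -167.0 tip ang -175.6
arrow? [186 172  49  43 383] tip [0.542  0.2209 0.056 ] r 0.052 ang of centroid -79.9 tip ang -66.9
dark rim [(60, 8), (70, 41), (80, 12)]
notch ang 75.2 61
reel circle ((525.4710693359375, 264.05816650390625), 53.871299743652344)
```

```bash
sed -i 's/(r>.052)&(r<.095)/(r>.0575)\&(r<.095)/' m.py; python3 - <<'E'
from m import *
f=shot("wrist");measure(f,np.array([.5226,.2663]))
v,u=np.mgrid[0:384,0:512];u=u.ravel();v=v.ravel();g=f["color"].reshape(-1,3).min(1);P=world(f,u,v)
m=(g>140)&(abs(P[:,2]-.076)<.006)&(np.hypot(*(P[:,:2]-[.5226,.2663]).T)<.07)
print(cv2.minEnclosingCircle((P[m,:2]*1000).astype(np.float32)), P[m].mean(0), np.percentile(P[m],[1,99],axis=0))
m=(abs(P[:,2]-.055)<.004)&(u<335)&(v<285)
print(cv2.minAreaRect((P[m,:2]*1000).astype(np.float32)))
q=f["color"][100:260,150:350];cv2.imwrite("pics/w1c.png",cv2.resize(q,None,fx=4,fy=3.7))
E
```

```text
arrow? [194  91  45  26 314] tip [0.4366 0.2594 0.056 ] r 0.0863 ang of centroid -166.8 tip ang -175.4
arrow? [186 188  25  16 220] tip [0.5278 0.2085 0.056 ] r 0.0577 ang of centroid -84.9 tip ang -84.9
dark rim [(60, 7), (70, 46), (80, 11)]
notch ang 75.3 64
reel circle ((525.4010620117188, 264.0906677246094), 53.84597396850586)
((523.3678588867188, 266.05816650390625), 50.187110900878906) [0.52065086 0.26506585 0.07558358] [[0.47575767 0.21913599 0.07387536]
 [0.56984061 0.31230512 0.0773063 ]]
((551.925048828125, 153.1921844482422), (207.3996124267578, 357.5368957519531), 4.460137844085693)
```

View pics/w1c.png

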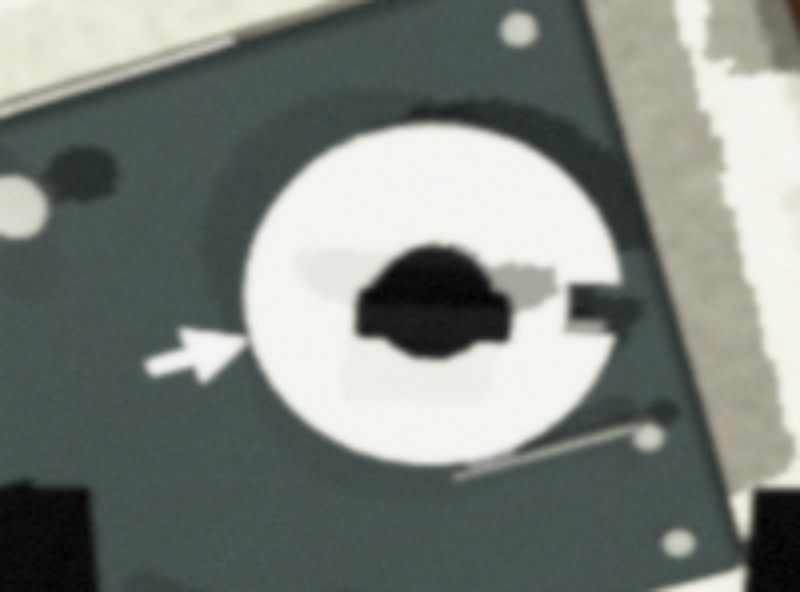

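```bash

python3 -m pendant '[[[88,5.1,1.4,0,0,0,0],[88,0,0,6.5,0,0,-0.98],[88,0,0,6.5,0,0,-0.98],[88,0,0,6.5,0,0,-0.98],[88,0,0,6.5,0,0,-0.98]]]'
python3 -m pendant '[[[88,0,0,6.5,0,0,-0.98],[88,0,0,6.5,0,0,-0.98],[88,0,0,6.5,0,0,-0.98],[88,0,0,6.5,0,0,-0.98],[88,0,0,6.5,0,0,-0.98]]]'
python3 -m pendant '[[[88,0,0,6.5,0,0,-0.98],[88,0,0,6.5,0,0,-0.98],[88,0,0,6.5,0,0,-0.98],[88,0,0,6.5,0,0,-0.98],[88,0,0,6.5,0,0,-0.98]]]'
python3 -m pendant '[[[88,0,0,6.5,0,0,-0.98],[88,0,0,6.5,0,0,-0.98],[60,0,0,6.5,0,0,-0.98],[40,0,0,6.5,0,0,-0.98],[40,0,0,0,0,0,0]]]'
python3 look.py w2
```

```text
time: 3.47
eef_pos: [0.5214, 0.2693, 0.2126]
tool_rot: [[-0.115, 0.993, 0.0], [0.993, 0.115, 0.0], [0.0, 0.0, -1.0]]
ft_force: [0.3, -0.5, 0.1]
width: 0.0881
time: 3.88
eef_pos: [0.5214, 0.2693, 0.18]
tool_rot: [[-0.517, 0.856, 0.0], [0.856, 0.517, 0.0], [0.0, 0.0, -1.0]]
ft_force: [0.8, -0.4, -0.3]
width: 0.0877
time: 4.3
eef_pos: [0.5215, 0.2693, 0.1475]
tool_rot: [[-0.825, 0.565, 0.0], [0.565, 0.825, 0.0], [-0.0, 0.0, -1.0]]
ft_force: [0.4, -0.6, -0.6]
width: 0.0876
time: 4.72
eef_pos: [0.5205, 0.2687, 0.1203]
tool_rot: [[-0.966, 0.257, -0.002], [0.257, 0.966, -0.001], [0.002, -0.001, -1.0]]
ft_force: [-0.9, -0.2, -0.3]
width: 0.0702
tcp [0.5205 0.2687 0.1203] yaw 165.08 [ 0.43  0.2   1.91  0.    1.03 -2.45] F [-0.9 -0.2 -0.3] 0.07022067599764617
reel_grip 0.79 [178.3, 134.1, 145.3, 142.4] z97 0.0995
  high part 1157 [0.523  0.2641 0.099 ] ((523.4712524414062, 266.0328674316406), (39.97871780395508, 10.884400367736816), 74.22215270996094)
finger_knob 0.68 [0.6, 0.6, 81.7, 159.0] z97 0.1018
  high part 1179 [0.6318 0.1841 0.0993] ((633.9200439453125, 183.80825805664062), (16.770950317382812, 17.987159729003906), 69.53487396240234)
```

```bash

python3 -m pendant '[[[40,-3.5,-1.9,0,0,0,0.15],[40,0,0,12,0,0,0],[40,0,0,12,0,0,0],[40,0,0,12,0,0,0],[40,0,0,0,0,0,0]]]' 30
python3 -m pendant '[[[5,0,0,0,0,0,0],[5,0,0,0,0,0,0],[5,0,0,0,0,0,0],[5,0,0,0,0,0,0],[5,0,0,0,0,0,0]]]' 30
python3 -c "
from h import *
o=get_obs();print(o['time'],np.round(o['joints'],3),o['width'],np.degrees(np.arctan2(o['tool_rot'][1][0],o['tool_rot'][0][0])))"
```

```text
time: 5.28
eef_pos: [0.5221, 0.2639, 0.0816]
tool_rot: [[-0.962, 0.274, -0.006], [0.274, 0.962, -0.003], [0.005, -0.004, -1.0]]
ft_force: [-1.6, -0.8, -0.2]
width: 0.0399
time: 5.7
eef_pos: [0.5234, 0.2659, 0.0862]
tool_rot: [[-0.962, 0.275, -0.003], [0.275, 0.962, 0.001], [0.003, 0.0, -1.0]]
ft_force: [-4.2, 1.3, 0.4]
width: 0.0107
5.7 [ 0.426  0.24   1.934  0.003  0.97  -2.439] 0.0107157182687044 164.05647458821286
```

```bash

for i in 1; do :; done
python3 -m pendant '[[[5,0,0,0,0,0,1],[5,0,0,0,0,0,1],[5,0,0,0,0,0,1],[5,0,0,0,0,0,1],[5,0,0,0,0,0,1]]]'
python3 -m pendant '[[[5,0,0,0,0,0,1],[5,0,0,0,0,0,1],[5,0,0,0,0,0,1],[5,0,0,0,0,0,1],[5,0,0,0,0,0,1]]]'
python3 -m pendant '[[[5,0,0,0,0,0,1],[5,0,0,0,0,0,1],[5,0,0,0,0,0,1],[5,0,0,0,0,0,1],[5,0,0,0,0,0,1]]]'
```

```text
time: 6.12
eef_pos: [0.5232, 0.266, 0.0862]
tool_rot: [[-0.753, 0.658, -0.003], [0.658, 0.753, 0.001], [0.003, -0.001, -1.0]]
ft_force: [-5.4, 2.6, 3.1]
width: 0.0108
time: 6.53
eef_pos: [0.5231, 0.2662, 0.0863]
tool_rot: [[-0.404, 0.915, -0.003], [0.915, 0.404, 0.001], [0.002, -0.002, -1.0]]
ft_force: [-6.7, 3.5, 4.5]
width: 0.0107
time: 6.95
eef_pos: [0.5231, 0.2664, 0.0863]
tool_rot: [[0.02, 1.0, -0.003], [1.0, -0.02, 0.002], [0.002, -0.003, -1.0]]
ft_force: [-5.9, 3.7, 2.9]
width: 0.0106
```

```bash

python3 -m pendant '[[[5,0,0,0,0,0,1],[5,0,0,0,0,0,1],[5,0,0,0,0,0,1],[5,0,0,0,0,0,1],[5,0,0,0,0,0,1]]]'
python3 -m pendant '[[[5,0,0,0,0,0,1],[5,0,0,0,0,0,1],[5,0,0,0,0,0,1],[5,0,0,0,0,0,1],[5,0,0,0,0,0,1]]]'
python3 -m pendant '[[[5,0,0,0,0,0,1],[5,0,0,0,0,0,1],[5,0,0,0,0,0,1],[5,0,0,0,0,0,1],[5,0,0,0,0,0,1]]]'
python3 -m pendant '[[[5,0,0,0,0,0,1],[5,0,0,0,0,0,1],[5,0,0,0,0,0,0],[5,0,0,0,0,0,0],[5,0,0,0,0,0,0]]]'
python3 -c "
from m import *
o=get_obs();print(o['time'],np.round(o['joints'],3),np.degrees(np.arctan2(o['tool_rot'][1][0],o['tool_rot'][0][0])))
f=shot('wrist');cv2.imwrite('pics/w3.png',f['color']);measure(f,np.array([.5232,.2661]))"
```

```text
time: 7.37
eef_pos: [0.5231, 0.2666, 0.0863]
tool_rot: [[0.441, 0.898, -0.003], [0.898, -0.441, 0.002], [0.001, -0.003, -1.0]]
ft_force: [-6.7, 5.1, 3.2]
width: 0.0107
time: 7.78
eef_pos: [0.5233, 0.2668, 0.0863]
tool_rot: [[0.779, 0.627, -0.002], [0.627, -0.779, 0.002], [-0.0, -0.003, -1.0]]
ft_force: [-6.3, 5.4, 1.4]
width: 0.0108
time: 8.2
eef_pos: [0.5235, 0.2669, 0.0863]
tool_rot: [[0.971, 0.239, -0.002], [0.239, -0.971, 0.003], [-0.001, -0.003, -1.0]]
ft_force: [-4.6, 5.7, 1.3]
width: 0.0107
time: 8.62
eef_pos: [0.5236, 0.2669, 0.0863]
tool_rot: [[0.997, 0.071, -0.002], [0.071, -0.997, 0.003], [-0.002, -0.003, -1.0]]
ft_force: [-5.6, 5.5, 1.9]
width: 0.0106
8.6167 [0.427 0.24  1.934 0.004 0.968 0.354] 4.0742454624939874
arrow? [105 217  26  46 812] tip [0.4425 0.2607 0.056 ] r 0.0809 ang of centroid -171.5 tip ang -176.2
arrow? [243 319  26  19 219] tip [0.5284 0.1961 0.056 ] r 0.0702 ang of centroid -85.2 tip ang -85.8
dark rim [(-170, 102), (-160, 136), (-150, 132), (-140, 129), (-130, 125), (-120, 123), (-110, 122), (-100, 121), (-90, 122), (-80, 121), (-70, 121), (-60, 127), (-50, 124), (-40, 129), (-30, 133), (-20, 139), (-10, 78)]
notch ang -17.0 350
reel circle ((525.588134765625, 264.3930969238281), 54.26441192626953)
```

```bash

python3 -m pendant '[[[40,0,0,0,0,0,0],[40,0,0,0,0,0,0],[40,0,0,0,0,0,0],[40,0,0,0,0,0,0],[40,0,0,-20,0,0,0]]]'
python3 -m pendant '[[[40,0,0,-40,0,0,0],[40,0,0,-40,0,0,0],[40,0,-10,-30,0,0,0],[40,0,0,0,0,0,0],[40,0,0,0,0,0,0]]]'
python3 look.py w4; python3 -c "
from m import *
f=shot('wrist');measure(f,np.array([.5232,.2661]))"
```

```text
time: 9.08
eef_pos: [0.522, 0.2636, 0.1019]
tool_rot: [[0.997, 0.071, -0.007], [0.071, -0.997, -0.003], [-0.007, 0.003, -1.0]]
ft_force: [0.0, -0.1, 0.1]
width: 0.0395
time: 9.5
eef_pos: [0.5259, 0.276, 0.219]
tool_rot: [[0.997, 0.072, 0.006], [0.072, -0.997, 0.003], [0.006, -0.002, -1.0]]
ft_force: [-0.9, -0.8, -0.4]
width: 0.0401
tcp [0.5259 0.276  0.219 ] yaw 4.12 [ 0.44  0.12  1.81 -0.    1.2   0.37] F [-0.9 -0.8 -0.4] 0.04005931852915111
reel_grip 0.58 [203.7, 138.2, 97.4, 95.7] z97 0.0996
  high part 504 [0.5231 0.2679 0.0992] ((523.2130126953125, 266.713134765625), (10.535204887390137, 39.96029281616211), 3.8777894973754883)
finger_knob 0.76 [302.6, 251.9, 48.0, 99.5] z97 0.088
arrow? [165 180  16  47 421] tip [0.441  0.2613 0.056 ] r 0.0822 ang of centroid -166.6 tip ang -176.7
arrow? [222 225  26  12  42] tip [0.5064 0.2118 0.056 ] r 0.0575 ang of centroid -107.5 tip ang -107.2
arrow? [248 236  16  24 211] tip [0.528  0.2082 0.056 ] r 0.0581 ang of centroid -85.2 tip ang -85.2
dark rim [(-100, 21), (-90, 41), (-80, 15)]
notch ang -85.8 77
reel circle ((525.6260986328125, 264.1764221191406), 54.078304290771484)
```

View pics/w4.png

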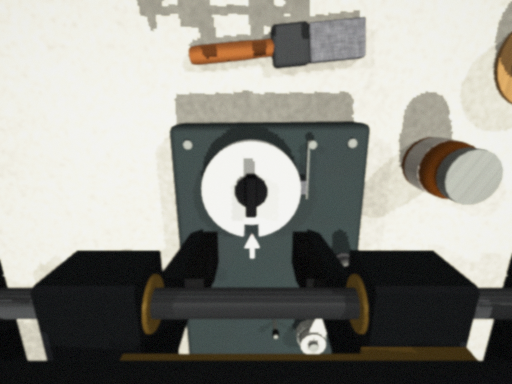

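The notch at (251,228) faces the arrow tip at (252,238), with measured angles of -85.8° and -85.2°. Now the finger knob.

```bash

python3 -m pendant '[[[45,25.3,25,0,0,0,0],[45,25.3,25,0,0,0,0],[45,25.3,25,0,0,0,0],[45,25.3,25,0,0,0,0],[45,0,0,15,0,0,0.98]]]'
python3 -m pendant '[[[45,0,0,20,0,0,0.98],[45,0,0,20,0,0,0.98],[45,0,0,20,0,0,0.98],[45,0,0,0,0,0,0],[45,0,0,0,0,0,0]]]'
python3 look.py w5
```

```text
time: 10.12
eef_pos: [0.6375, 0.1784, 0.2017]
tool_rot: [[1.0, -0.018, 0.005], [-0.018, -1.0, -0.001], [0.005, 0.001, -1.0]]
ft_force: [0.5, 0.4, 1.0]
width: 0.0448
time: 10.53
eef_pos: [0.6299, 0.1818, 0.1374]
tool_rot: [[0.964, -0.265, -0.006], [-0.265, -0.964, -0.002], [-0.006, 0.003, -1.0]]
ft_force: [0.3, -0.1, 0.2]
width: 0.0452
tcp [0.6299 0.1818 0.1374] yaw -15.37 [ 0.24  0.31  1.74 -0.    1.1   0.51] F [ 0.3 -0.1  0.2] 0.045200660692437465
reel_grip 0.65 [1.6, 57.0, 153.4, 146.0] z97 0.0997
  high part 1688 [0.5257 0.2669 0.0979] ((523.9074096679688, 266.6758117675781), (12.364239692687988, 40.203609466552734), 4.552699089050293)
finger_knob 0.96 [243.7, 184.4, 37.0, 156.4] z97 0.1024
  high part 649 [0.6349 0.1859 0.1005] ((634.6884765625, 184.59375), (17.33289337158203, 17.276443481445312), 60.21137619018555)
```

```bash

python3 -m pendant '[[[45,2,-1,0,0,0,0],[45,0,0,0,0,0,0],[45,0,0,0,0,0,0]]]'
python3 -m pendant '[[[45,0,0,0,0,0,0],[45,0,0,0,0,0,0],[45,0,0,0,0,0,0]]]'
```

```text
time: 10.93
eef_pos: [0.6351, 0.1833, 0.142]
tool_rot: [[0.964, -0.267, 0.002], [-0.267, -0.964, 0.0], [0.002, -0.001, -1.0]]
ft_force: [-0.8, -0.4, -0.2]
width: 0.0451
time: 11.18
eef_pos: [0.6344, 0.1831, 0.1409]
tool_rot: [[0.964, -0.267, 0.0], [-0.267, -0.964, 0.0], [0.0, -0.0, -1.0]]
ft_force: [-0.6, -0.3, -0.2]
width: 0.0454
```

```bash

python3 -m pendant '[[[45,0,-1,14,0,0,0],[45,0,0,14,0,0,0],[45,0,0,14,0,0,0],[45,0,0,13,0,0,0],[45,0,0,0,0,0,0]]]'
python3 -m pendant '[[[10,0,0,0,0,0,0],[10,0,0,0,0,0,0],[10,0,0,0,0,0,0],[10,0,0,0,0,0,0],[10,0,0,0,0,0,0]]]' 25
```

```text
time: 11.6
eef_pos: [0.6311, 0.1832, 0.0802]
tool_rot: [[0.964, -0.267, -0.008], [-0.267, -0.964, -0.002], [-0.007, 0.004, -1.0]]
ft_force: [-1.1, -0.7, -1.2]
width: 0.0451
time: 12.02
eef_pos: [0.6349, 0.1844, 0.0868]
tool_rot: [[0.964, -0.267, 0.001], [-0.267, -0.964, 0.001], [0.001, -0.001, -1.0]]
ft_force: [-2.2, 0.4, 1.0]
width: 0.0171
```

```bash

python3 -m pendant '[[[10,-8.7,0.4,0,0,0,-1],[10,-8.7,0.4,0,0,0,-1],[10,-8.7,0.4,0,0,0,-1],[10,-8.7,0.4,0,0,0,-1],[10,-8.7,0.4,0,0,0,-1]]]'
python3 -c "
from h import *
print(get_obs()['ft_torque'])
o=np.array([.5521,.1530]);t=np.radians(4.46);R=np.array([[np.cos(t),-np.sin(t)],[np.sin(t),np.cos(t)]])
p=o+R@[.05,-.07];print('pivot',p)
for a in (0,25,50,75,80.2):
  b=np.radians(70+a);print(a,p+R@[.1*np.cos(b),.1*np.sin(b)])"
```

```text
time: 12.43
eef_pos: [0.5924, 0.1867, 0.0868]
tool_rot: [[0.986, 0.169, 0.003], [0.169, -0.986, 0.001], [0.003, -0.001, -1.0]]
ft_force: [1.3, 0.2, -0.3]
width: 0.0173
[-0.00899725 -0.14983408 -0.08397442]
pivot [0.60739201 0.08710012]
0 [0.63418312 0.18344449]
25 [0.59095611 0.18574018]
50 [0.55080894 0.16955227]
75 [0.52126455 0.1379141 ]
80.2 [0.51701361 0.12989902]
```

On the arc; continuing.

```bash

python3 -m pendant '[[[10,-8.7,0.4,0,0,0,-1],[10,-8.7,0.4,0,0,0,-1],[10,-8.7,0.4,0,0,0,-1],[10,-8.7,0.4,0,0,0,-1],[10,-8.7,0.4,0,0,0,-1]]]'
python3 -m pendant '[[[10,-8.7,0.4,0,0,0,-1],[10,-8.7,0.4,0,0,0,-1],[10,-8.7,0.4,0,0,0,-1],[10,-8.7,0.4,0,0,0,-1],[10,-8.7,0.4,0,0,0,-1]]]'
python3 -m pendant '[[[10,-8.7,0.4,0,0,0,-1],[10,0,0,0,0,0,0],[10,0,0,0,0,0,0]]]'
```

```text
time: 12.85
eef_pos: [0.5522, 0.1708, 0.0868]
tool_rot: [[0.822, 0.57, 0.003], [0.57, -0.822, 0.002], [0.004, 0.0, -1.0]]
ft_force: [1.9, 2.9, -0.8]
width: 0.0172
time: 13.27
eef_pos: [0.5223, 0.1394, 0.0867]
tool_rot: [[0.504, 0.864, 0.002], [0.864, -0.504, 0.003], [0.003, 0.0, -1.0]]
ft_force: [-1.1, 3.6, 0.8]
width: 0.0169
time: 13.52
eef_pos: [0.5182, 0.1316, 0.0867]
tool_rot: [[0.434, 0.901, 0.001], [0.901, -0.434, 0.002], [0.003, -0.0, -1.0]]
ft_force: [-1.5, 6.8, 3.3]
width: 0.0169
```

```bash

python3 -m pendant '[[[10,-2.5,0,0,0,0,0],[10,0,0,0,0,0,0],[10,0,0,0,0,0,0]]]'
python3 look.py w6; python3 - <<'E'
from m import *
f=shot("wrist");measure(f,np.array([.5232,.2661]))
a=shot("top");b=shot("side");cv2.imwrite("pics/fin.png",np.hstack([cv2.resize(a["color"][130:280,130:330],(533,400)),f["color"][:384,100:360] if 0 else cv2.resize(b["color"][130:280,130:280],(266,400))]))
E
```

```text
time: 13.77
eef_pos: [0.5175, 0.1302, 0.0867]
tool_rot: [[0.433, 0.901, 0.001], [0.901, -0.433, 0.003], [0.003, -0.0, -1.0]]
ft_force: [-2.4, 6.8, 2.1]
width: 0.0172
tcp [0.5175 0.1302 0.0867] yaw 64.32 [ 0.2   0.14  2.05  0.    0.95 -0.93] F [-2.4  6.8  2.1] 0.01718497206994584
reel_grip 0.65 [386.0, 36.6, 126.0, 195.7] z97 0.0973
  high part 1042 [0.5223 0.2512 0.0967] ((523.8661499023438, 255.09544372558594), (11.9149169921875, 18.852270126342773), 3.9776532649993896)
finger_knob 0.87 [237.5, 208.0, 37.3, 145.5] z97 0.1023
  high part 1159 [0.5156 0.1311 0.1   ] ((517.2852783203125, 130.24154663085938), (17.22092056274414, 17.576709747314453), 22.312368392944336)
arrow? [338   0  63  45 552] tip [0.4373 0.2511 0.056 ] r 0.0871 ang of centroid -161.2 tip ang -170.1
arrow? [335 187  42  27 579] tip [0.5276 0.2082 0.056 ] r 0.0578 ang of centroid -85.3 tip ang -85.7
dark rim [(-100, 110), (-90, 91), (-80, 10)]
notch ang -90.5 201
reel circle ((523.6883544921875, 261.8447265625), 51.34346008300781)
```

View pics/w6.png

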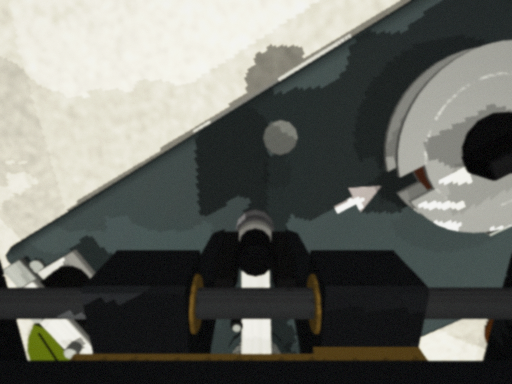

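View pics/fin.png

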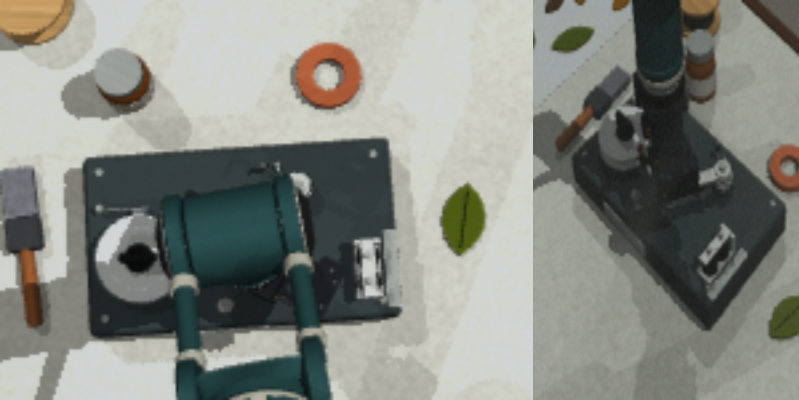

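The knob measures (0.5173, 0.1302), against (0.5170, 0.1299) predicted for the stop. The notch at (410,185) still faces the arrow tip at (380,188), and the bystanders look untouched. Handing in.

```bash
python3 -c "
from plant import *
print(job_done())"
```

```text
the job is handed in; nothing more can be done
None
```

The machine is ready to thread. The reel's notch faces the feed arrow, and the gripper is holding the tension arm forward at its stop.

I turned the reel about 160° clockwise by its clamp bar, let go and checked it. I then gripped the finger knob (25 N grip setting) and swept the arm forward along its arc. I handed in at about 14 s of the 64 s allowed.

**Notch:** after release it measured -85.8° against the arrow's -85.2°, with the tension arm still at rest. The last wrist picture gave -90.5°. I put that down to a shadow beside the notch, because the reel bar itself had not moved from about -86°. Even taken at face value it is about 5° off, within the 11° allowed.

**Tension arm:** the knob ended less than 1 mm from where the stop should be, held in the jaws with about 7 N at the wrist. I saw no sharp rise in force from the stop on the last push, so reaching it rests on position alone.

**Other things:** the jar, foil roll, glass leaf and brush look untouched in the last pictures. I did not re-measure their positions.

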